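Raise the extraction enclosure's sash to its working-height pointer

ROBOT

A 7-joint arm with a two-finger parallel gripper is mounted at the origin on the work surface. World frame = base frame: x ahead of the robot, y to its left, z up, the work surface at z = 0. Lengths are in m, angles in rad, forces in N, time in s.
With the tool pointing down it reaches from about 0.35 to 0.9 m from the base axis. Payload 8.1 kg.
Tool frame: the origin (TCP) lies between the finger pads; the fingertips stand 11 mm ahead of it and the grasp point (between the pads) lies 8 mm behind it; z points along the fingers, y is the line along which they close (so a half turn about z gives the same grasp; the last joint's range is limited). The gripper opens to 92 mm and grips with 3 to 60 N. Pads are 19 mm wide; open, the fingers measure 130 mm over their backs; the gripper's body (75 mm by 190 mm) begins 47 mm behind the grasp point.
Start: joints at [1.102, 0.434, 0.025, 1.573, -0.012, 1.134, -0.075], TCP at [0.224, -0.584, 0.238] pointing down, gripper open.
Joint ranges: [-2.62, 2.62], [-0.44, 2.09], [-1.27, 1.32], [0.08, 2.57], [-1.32, 4.46], [0.12, 2], [-2.74, 2.74]. Speed limits (rad/s): [2.22, 2.22, 3.01, 3.01, 3.14, 3.14, 3.14].

INTERFACE

Orientations are given as a rotation vector (axis times angle).
In Python, from cell import observe, get_image, camera_params, sign_off gives the robot as it stands.
- The arm moves only by the shell command python3 -m pendant 'ROWS' [FORCE]. ROWS is JSON, one flat list of numbers, 7 for each row, row after row: the shift along the tool's x, y, z in m, then the turn, a rotation vector about the tool's x, y, z in rad, then the finger opening in m, from 0 to 0.0918. In form: [dx, dy, dz, rx, ry, rz, jaw, dx, dy, dz, rx, ry, rz, jaw, ...]. A call has 1 to 10 rows; each row shifts and turns the commanded pose from where the row before left it, along the tool's axes as they then stand; what a row does not reach is not made up. A row lasts 1/8 s, in which the tool goes at most 62.5 mm and 10.7 degrees, less where a joint would pass 70% of its speed; a pose out of reach is approached as far as the arm can. A call is refused whole if a number of a shift passes 0.0625 or a number of a turn 0.188, either way. A call with a gripper value outside its range is refused whole. The fingers move at their own pace and stop on an object; FORCE is the grip in N (left out, the last holds). Time passes only in rows, so rows that do not move let the fingers close. It gives the time, the measured TCP pose, the force, the opening and the grip force at its end, in the units of the state.
- observe(): the state, without advancing time (a new reading comes with each control period).
- get_image(name): name is "scene" or "top"; returns the picture (400x640x3 uint8, red, green, blue); there is no depth.
- camera_params(name): a dict with "intrinsics" (3x3 intrinsics, pixels), "eye" and "rotation" of the camera in the world. Camera axes: x right, y down, z forward; pixel columns grow to the right and rows downward; lengths in m; the calibration is good to about 2 mm. A picture is of the moment at which its call begins. camera_params takes no time and is no camera call.
- sign_off(): hands the job in; it is judged then, once.
The state is a dict: "clock": time; "joints": joint angles; "dq": joint speeds; "joint_efforts": joint torques, N m; "position": TCP position; "ee_rot": TCP orientation; "force": force on the tool from outside, world axes, zero at the start; "ft_torque": the same for the moment, N m; "width": opening from 0.0 (shut) to 1.0 (fully open); "gripper_force": force on a finger pad.
Only numpy, scipy, OpenCV 4.12 (cv2) and the standard library are available. Lean on these libraries where they do the work, as an engineer would, in place of code of your own. Each camera call takes 0.05 s, during which the arm holds its last target. There are 200 camera calls.

TASK

Put the fingertips beneath the lip of the extraction enclosure's clear front sash and ease it up by pushing, without pinching the lip, until the lip's lower edge is level with the tip of the working-height pointer on the left jamb. Then take the hand away and leave the sash standing there. Leave the pointer where it is clamped, and do not disturb the bottle, the jar, the brush or the bowl.

Things in the scene. Friction and masses are not known exactly. Their poses are not given: they have to be found in the camera images.
- hood: clear acrylic extraction enclosure, white tray base 40 high, fixed; 600 wide, 360 deep. Origin: underside centre on the bench; x from its front to its back, y to the left seen from the robot, z up. Its front frame leans back 10 degrees (0.175 rad): aluminium jambs 24 wide, 265 either side of the middle, under a header 620 up. Base front edge 181 before the origin, behind the lip's front.
- sash (a joint): how far the sash is pushed up along the leaning frame, m: 0 lowest (lip underside 80 mm above the bench), 0.235 highest. Counterweights balance it: it stays where it is left, hardly runs on, and takes 2 to 6 N along its slide to push up.
- lip_front (a point): middle of the lower front edge of the sash's lip. Sash: clear pane 500 wide, 315 high, aluminium edging. Lip: flange along its bottom, 464 long, standing 39 out towards the robot, square to the pane, 9 thick (front 10 mm only 5), free space beneath down to the bench. Axes: x from the front edge square into the pane, y left along the lip, z up along the slide (leaning back 0.175 rad).
- pointer_tip (a point): tip of the working-height pointer: black block 36 deep, 26 wide, 16 high, clamped on the front of the left jamb, its nose pointing at the lip's left end, a steel thumbscrew in front. The tip is 242 left of the sash's middle, as far forward as the lip's front edge. Axes as lip_front. The sash is at the mark when both points have the same height.
- bottle: glass laboratory bottle with a blue cap, 68 across, 145 high, standing on the bench before one end of the sash. Origin: centre of its underside.
- jar: white plastic jar, 62 across, 65 high, standing on the bench before the other end of the sash. Origin: centre of its underside.
- brush: flat brush lying on the bench some 140 to 190 mm before the lip, 170 long, 42 wide, 20 high, wooden handle. Origin: middle of its length, on the bench; x along it.
- bowl: pale stone bowl, 170 across, 55 high, on the floor of the enclosure. Origin: centre of its underside.

How it is judged:
On the way:
1. the fingers bear against the underside of the lip while the sash is still below the mark (contact force between the fingers and sash_c0 above 0.8 N and z of lip_front in the frame of pointer_tip below -0.02 m), for 0.05 s.
At the end, for the whole second after the job is handed in: The sash stands still with its lip's lower edge within 10 mm of the pointer's tip in height, and the robot is clear of it (z of lip_front in the frame of pointer_tip between -0.01 and 0.01 m and velocity of joint sash between -0.01 and 0.01 m/s); the robot touches nothing.
It fails at once if the lip is pinched: fingers on its upper side and its underside at once (contact force between the fingers and sash_c0 above 1 N and contact force between the fingers and sash_c1 above 1 N).
It fails at once if the sash is thrown up or dropped faster than 0.5 m/s (velocity of joint sash above 0.5 m/s or velocity of joint sash below -0.5 m/s).
It fails at once if the pointer is shifted by more than 4 mm (distance of pointer_tip from where it was at the start of the episode above 0.004 m).
It fails at once if the bottle, jar, brush or bowl is lifted, tipped or shifted by more than 20 mm (distance of any of bottle, jar, brush, bowl from where it was at the start of the episode above 0.02 m or angle between any of bottle, jar's own z axis and vertical above 0.3 rad).
It also fails if it takes over 48 s, if anything falls off the work surface, if the arm or the gripper's body presses on something with over 40 N, if the wrist force passes 120 N, or if a joint passes its speed limit or range.

## Working session

There is one attempt and no reset: what is moved stays moved. The work goes in short steps, Python scripts to look and compute and a shell command to move; the robot and the scene stay as the last step left them, time stands still between calls to the robot, and variables do not carry over. Pictures are saved under pics/ and viewed, at most 10 in all, crops included, and the job is handed in when it is done.

```bash
mkdir -p pics; python3 - <<'E'
from cell import *
import cv2
for n in("scene","top"):
    im=get_image(n); cv2.imwrite(f"pics/{n}0.png",im[:,:,::-1]); p=camera_params(n); print(n,p)
s=observe();print(s['clock'],s['position'],s['ee_rot'],s['force'],s['width'])
E
```

```text
scene {'intrinsics': array([[500.54105741,   0.        , 325.37461705],
       [  0.        , 500.54105741, 196.93147326],
       [  0.        ,   0.        ,   1.        ]]), 'eye': array([ 0.29033965, -0.17548012,  1.10627309]), 'rotation': array([-2.45603551,  1.41008988, -0.23910712])}
top {'intrinsics': array([[375.61823465,   0.        , 320.20376699],
       [  0.        , 375.61823465, 197.28392323],
       [  0.        ,   0.        ,   1.        ]]), 'eye': array([0.47826239, 0.01036833, 0.84254443]), 'rotation': array([-2.15431197,  2.14518722, -0.1766665 ])}
0.1 [ 0.22334105 -0.58325356  0.23703929] [-3.08788069e+00 -5.71036626e-01  5.89771544e-04] [ 0.63540392 -0.92140753 -0.65319559] 0.9978461629048061
```

View pics/scene0.png

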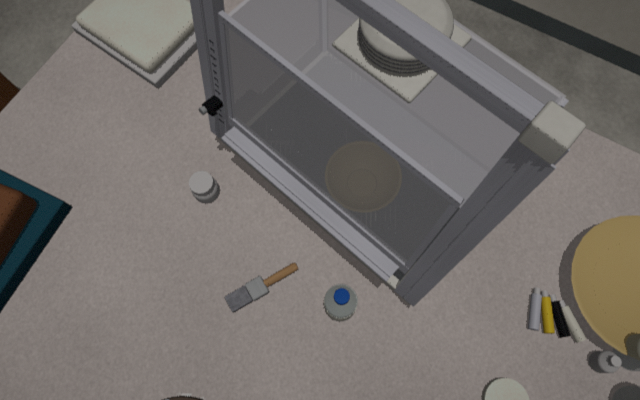

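View pics/top0.png

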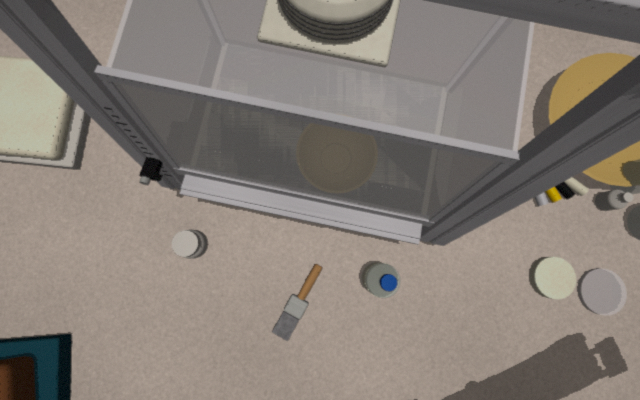

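The scene view shows the lip running from about (225,135) to (397,283), with the pointer at (210,105). In the top view the lip runs from (181,190) to (420,240), and the pointer is at (150,170). The jar is front left, the bottle front right and the brush in the middle. I'll enlarge the details.

```bash
python3 - <<'E'
import cv2,numpy as np
s=cv2.imread("pics/scene0.png");t=cv2.imread("pics/top0.png")
def c(im,x,y): # 66x50 crop x6
    return cv2.resize(im[y:y+50,x:x+66],(396,300),interpolation=cv2.INTER_CUBIC)
out=np.vstack([np.hstack([c(s,190,90),c(s,365,250)]),np.hstack([c(t,135,150),c(t,385,205)])])
out=cv2.convertScaleAbs(out,alpha=1.5)
cv2.imwrite("pics/crop0.png",out)
E
```

```text
(no output)
```

View pics/crop0.png

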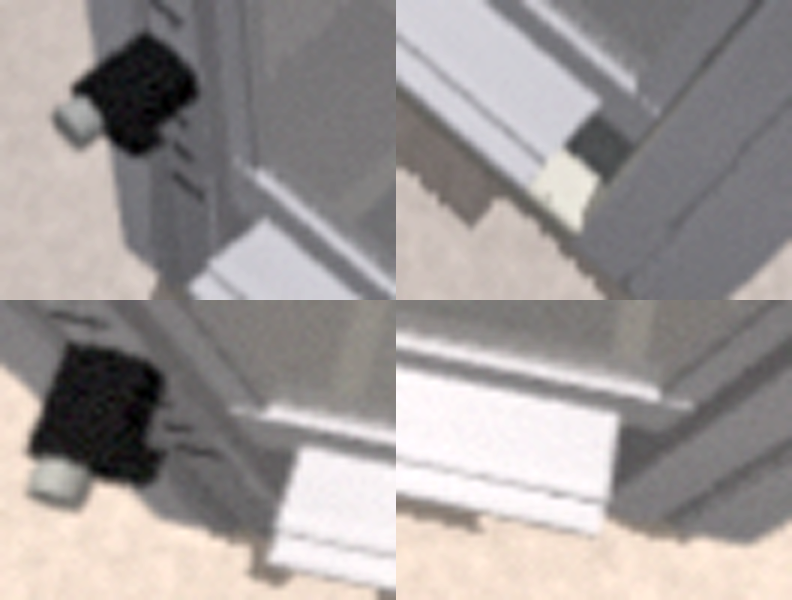

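```bash
cat >h.py <<'E'
from cell import *
import cv2,numpy as np
from scipy.spatial.transform import Rotation as R
def ray(n,px):
    p=camera_params(n);d=np.linalg.inv(p["intrinsics"])@[px[0],px[1],1]
    return np.array(p["eye"]),R.from_rotvec(p["rotation"]).as_matrix()@(d/np.linalg.norm(d))
def tri(a,b):
    (e,d),(f,g)=ray("scene",a),ray("top",b)
    s,t=np.linalg.lstsq(np.c_[d,-g],f-e,rcond=None)[0]
    p,q=e+s*d,f+t*g; return (p+q)/2,np.linalg.norm(p-q)
def onz(n,px,z):
    e,d=ray(n,px);return e+d*(z-e[2])/d[2]
def proj(n,X):
    p=camera_params(n);c=R.from_rotvec(p["rotation"]).as_matrix().T@(np.asarray(X)-p["eye"]);k=p["intrinsics"]@c;return k[:2]/k[2]
E
python3 - <<'E'
from h import *
np.set_printoptions(precision=4,suppress=True)
print("tip",tri((215.5,115),(161.3,180.3)))
print("L",tri((221.7,138.5),(179.7,193.7)))
print("R",tri((387.3,281.7),(419,244.2)))
print("screw",tri((200,112),(142,182)))
l=onz("top",(179.7,193.7),.085);r=onz("top",(419,244.2),.085);print(l,r,np.linalg.norm(l-r))
print("jar",onz("top",(187,244),.065),"bottle",onz("top",(388,283),.145),onz("scene",(342,297),.145))
for q in((318,266),(283,333)):print("brush",onz("top",q,.015))
E
```

```text
tip (array([0.6002, 0.2661, 0.2217]), np.float64(0.003527334253772606))
L (array([0.5929, 0.2691, 0.1261]), np.float64(0.003280474834710187))
R (array([ 0.4985, -0.1883,  0.1261]), np.float64(0.002449980130801911))
screw (array([0.6045, 0.3179, 0.1807]), np.float64(0.0018515306008286966))
[0.5987 0.2855 0.085 ] [ 0.4986 -0.1989  0.085 ] 0.4946465827398409
jar [0.4978 0.2718 0.065 ] bottle [ 0.4267 -0.1231  0.145 ] [ 0.4262 -0.128   0.145 ]
brush [0.4528 0.0033 0.015 ]
brush [0.3134 0.0766 0.015 ]
```

```bash
python3 - <<'E'
from h import *
np.set_printoptions(precision=4,suppress=True)
L=np.array([.5929,.2691,.1261]);Rr=np.array([.4985,-.1883,.1261])
m=(L+Rr)/2;u=(L-Rr);u/=np.linalg.norm(u);b=np.cross(u,[0,0,1]);sl=np.sin(.175)*b+np.cos(.175)*np.array([0,0,1])
print("yaw",np.arctan2(b[1],b[0]),m)
for sgn in(.232,-.232):print(proj("scene",m+u*sgn),proj("top",m+u*sgn))
for s in np.arange(.04,.12,.01):
    X=m+.242*u+s*sl;print(s,X,proj("scene",X),proj("top",X))
E
```

```text
yaw -0.20352633043832224 [0.5457 0.0404 0.1261]
[221.4027 138.8631] [181.2748 193.5007]
[386.1521 281.4418] [418.6017 243.496 ]
0.04 [0.6014 0.276  0.1655] [216.7418 125.4389] [169.3319 185.2351]
0.05 [0.6031 0.2756 0.1753] [216.3606 122.6622] [167.4898 183.3086]
0.060000000000000005 [0.6048 0.2753 0.1852] [215.973 119.838] [165.5952 181.3273]
0.07 [0.6066 0.2749 0.195 ] [215.5787 116.9652] [163.6458 179.2887]
0.08000000000000002 [0.6083 0.2746 0.2049] [215.1775 114.0426] [161.6393 177.1904]
0.09000000000000001 [0.61   0.2742 0.2147] [214.7693 111.0687] [159.5731 175.0295]
0.1 [0.6117 0.2739 0.2246] [214.3539 108.0424] [157.4444 172.8035]
0.11000000000000001 [0.6134 0.2735 0.2344] [213.9311 104.962 ] [155.2505 170.5091]
```

```bash
python3 -m pendant '[0,0,-0.006,0,0,0.142,0, 0,0,-0.006,0,0,0.142,0, 0,0,-0.006,0,0,0.142,0, 0,0,-0.006,0,0,0.142,0, 0.007,-0.056,0,0,0,0,0, 0.007,-0.056,0,0,0,0,0, 0.007,-0.056,0,0,0,0,0, 0.007,-0.056,0,0,0,0,0, 0.007,-0.056,0,0,0,0,0, 0.007,-0.056,0,0,0,0,0]'
python3 -m pendant '[0.007,-0.056,0,0,0,0,0, 0.007,-0.056,0,0,0,0,0, 0.007,-0.056,0,0,0,0,0, 0.007,-0.056,0,0,0,0,0, 0.007,-0.056,0,0,0,0,0, 0.007,-0.056,0,0,0,0,0, 0,0,0,0,0,0,0, 0,0,0,0,0,0,0]'
```

```text
clock: 1.35
position: [0.3324, -0.2611, 0.2616]
ee_rot: [3.125, -0.317, 0.0]
force: [0.9, 0.6, -0.4]
width: 0.011
gripper_force: 0.0
clock: 2.35
position: [0.4404, 0.0573, 0.2613]
ee_rot: [3.125, -0.317, -0.002]
force: [-0.6, -0.6, -1.0]
width: 0.005
gripper_force: 0.0
```

```bash
python3 -m pendant '[0,0,0,0,0.157,0,0, 0,0,0,0,0.157,0,0, 0,0,0,0,0.157,0,0, 0,0,0,0,0.157,0,0, 0,0,0,0,0.157,0,0, 0,0,0,0,0,0,0]'
python3 - <<'E'
from h import *
np.set_printoptions(precision=4,suppress=True)
s=observe();print(s['joints'],s['position']);M=R.from_rotvec(s['ee_rot']).as_matrix();print(M)
C=np.array([.5457,.0404,.121]); b=np.array([.9794,-.2021,0])
for name,T in(("pre",C-.05*b+[0,0,-.035]),("under",C+.004*M[:,2]-.0095*M[:,0]-[0,0,.015])):
    print(name,T,M.T@(T-s['position']))
im=get_image("top");cv2.imwrite("pics/t1.png",im[:,:,::-1])
E
```

```text
clock: 3.1
position: [0.4428, 0.0485, 0.2702]
ee_rot: [2.929, -0.326, 0.914]
force: [1.3, -1.0, 0.3]
width: 0.006
gripper_force: 0.0
[ 0.4324 -0.1407 -0.8344  2.3234  0.5436  0.4705 -2.6494] [0.4428 0.0485 0.2702]
[[ 0.8022 -0.2172  0.5561]
 [-0.1841 -0.9761 -0.1157]
 [ 0.568  -0.0096 -0.823 ]]
pre [0.4967 0.0505 0.086 ] [-0.0618 -0.0119  0.1814]
under [0.5403 0.0417 0.0973] [-0.0188 -0.0128  0.1973]
```

View pics/t1.png

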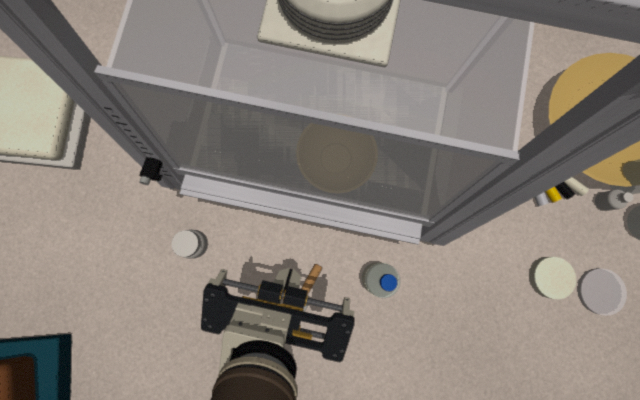

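The hand is clear of everything, with the fingertips at about (290,275). The tilt stalled at 35° because joint 7 is near its limit, so I'll turn the tool half a turn the other way.

```bash
python3 -m pendant '[0,0,0,0,0,-0.185,0, 0,0,0,0,0,-0.185,0, 0,0,0,0,0,-0.185,0, 0,0,0,0,0,-0.185,0, 0,0,0,0,0,-0.185,0, 0,0,0,0,0,-0.185,0, 0,0,0,0,0,-0.185,0, 0,0,0,0,0,-0.185,0, 0,0,0,0,0,-0.185,0]' >/dev/null
python3 -m pendant '[0,0,0,0,0,-0.185,0, 0,0,0,0,0,-0.185,0, 0,0,0,0,0,-0.185,0, 0,0,0,0,0,-0.185,0, 0,0,0,0,0,-0.185,0, 0,0,0,0,0,-0.185,0, 0,0,0,0,0,-0.185,0, 0,0,0,0,0,-0.185,0, 0,0,0,0,0,0,0]'
python3 - <<'E'
from h import *
np.set_printoptions(precision=4,suppress=True)
s=observe();print(s['joints'],s['position']);M=R.from_rotvec(s['ee_rot']).as_matrix();print(M)
E
```

```text
clock: 5.4
position: [0.4441, 0.0526, 0.2703]
ee_rot: [0.271, 2.526, -0.069]
force: [-0.3, -0.5, -0.5]
width: 0.004
gripper_force: 0.0
[-0.1035 -0.1312 -0.3961  2.3448  0.6693  0.5396  0.3324] [0.4441 0.0526 0.2703]
[[-0.8047  0.2084  0.5559]
 [ 0.1779  0.978  -0.1092]
 [-0.5664  0.011  -0.8241]]
```

```bash
python3 -m pendant '[0.010,0.001,0.030,0,0,0,0, 0.010,0.001,0.030,0,0,0,0, 0.010,0.001,0.030,0,0,0,0, 0.010,0.001,0.030,0,0,0,0, 0.010,0.001,0.030,0,0,0,0, 0.010,0.001,0.030,0,0,0,0, 0,0,0,0,-0.10,0,0, 0,0,0,0,-0.10,0,0, 0,0,0,0,0,0,0]'
python3 - <<'E'
from h import *
np.set_printoptions(precision=4,suppress=True)
s=observe();print(s['joints'],s['position']);M=R.from_rotvec(s['ee_rot']).as_matrix();print(M)
C=np.array([.5457,.0404,.121])
T=C+.006*M[:,2]+.0095*M[:,0]-[0,0,.015];print(T,M.T@(T-s['position']),M.T@[0.171,-.035,.985])
im=get_image("scene");cv2.imwrite("pics/s2.png",im[:,:,::-1])
E
```

```text
clock: 6.52
position: [0.4969, 0.056, 0.0704]
ee_rot: [0.213, 2.411, -0.109]
force: [-0.2, -0.7, -0.2]
width: 0.004
gripper_force: 0.0
[ 0.0519  0.5911 -0.7896  2.5624  2.0213  0.9936 -1.0944] [0.4969 0.056  0.0704]
[[-0.7389  0.183   0.6485]
 [ 0.1239  0.9829 -0.1361]
 [-0.6623 -0.0202 -0.749 ]]
[0.5426 0.0408 0.0952] [-0.0521 -0.0071  0.0131] [-0.7831 -0.023  -0.6221]
```

View pics/s2.png

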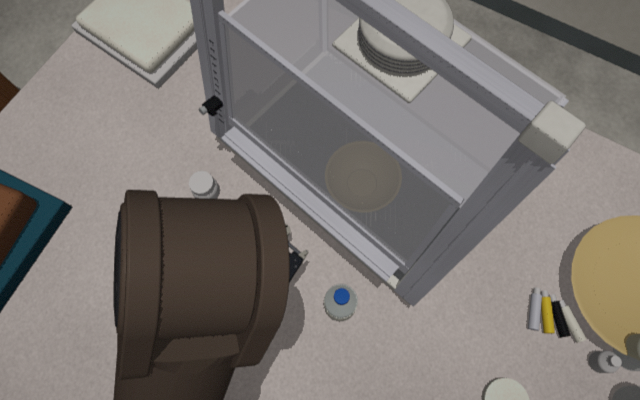

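The hand is low in front of the lip, under the wrist, at about (295,260). The bottle, jar and sash are undisturbed. Next I'll move in under the lip.

```bash
python3 -m pendant '[-0.013,-0.002,0.003,0,0,0,0, -0.013,-0.002,0.003,0,0,0,0, -0.013,-0.002,0.003,0,0,0,0, -0.013,-0.001,0.003,0,0,0,0, 0,0,0,0,0,0,0]'
python3 - <<'E'
from h import *
np.set_printoptions(precision=4,suppress=True)
s=observe();print(s['joints'],s['position']);M=R.from_rotvec(s['ee_rot']).as_matrix();print(M)
C=np.array([.5457,.0404,.121])
T=C+.006*M[:,2]+.0095*M[:,0]-[0,0,.015];print(T,M.T@(T-s['position']),M.T@[0.171,-.035,.985])
E
```

```text
clock: 7.2
position: [0.5448, 0.0379, 0.1023]
ee_rot: [0.215, 2.398, -0.115]
force: [0.4, 0.6, -0.1]
width: 0.006
gripper_force: 0.0
[ 0.1417  0.5004 -0.7337  2.4614  2.0097  0.8289 -0.9258] [0.5448 0.0379 0.1023]
[[-0.7307  0.1866  0.6567]
 [ 0.123   0.9822 -0.1421]
 [-0.6715 -0.0231 -0.7407]]
[0.5427 0.0407 0.0952] [0.0067 0.0026 0.0035] [-0.7907 -0.0252 -0.6123]
```

```bash
python3 -m pendant '[-0.0031,0,-0.0025,0,0,0,0, -0.0031,0,-0.0025,0,0,0,0, -0.0031,0,-0.0025,0,0,0,0]'
python3 -m pendant '[-0.0031,0,-0.0025,0,0,0,0, -0.0031,0,-0.0025,0,0,0,0, 0,0,0,0,0,0,0]'
python3 -m pendant '[-0.0031,0,-0.0025,0,0,0,0, -0.0031,0,-0.0025,0,0,0,0, -0.0031,0,-0.0025,0,0,0,0, -0.0031,0,-0.0025,0,0,0,0, 0,0,0,0,0,0,0]'
python3 - <<'E'
from h import *
im=get_image("top");cv2.imwrite("pics/t3.png",im[:,:,::-1])
E
```

```text
clock: 7.58
position: [0.5444, 0.0397, 0.1115]
ee_rot: [0.209, 2.405, -0.113]
force: [-1.7, 0.3, -3.7]
width: 0.005
gripper_force: 1.6
clock: 7.95
position: [0.5462, 0.0394, 0.1197]
ee_rot: [0.21, 2.403, -0.113]
force: [-2.2, 1.0, -0.3]
width: 0.007
gripper_force: 1.2
clock: 8.57
position: [0.5492, 0.0393, 0.136]
ee_rot: [0.21, 2.402, -0.113]
force: [-2.4, -1.1, -1.2]
width: 0.005
gripper_force: 0.8
```

View pics/t3.png

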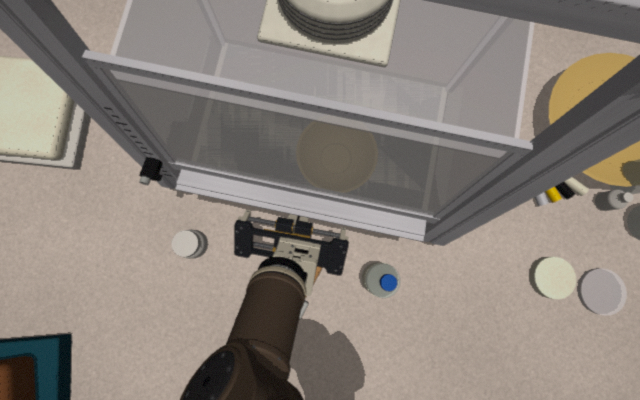

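The sash is rising: the lip's left front corner has moved to about (176,189) in the top view, and contact is at the front edge. I'll raise it further and then measure.

```bash
python3 -m pendant '[-0.0031,0,-0.0025,0,0,0,0, -0.0031,0,-0.0025,0,0,0,0, -0.0031,0,-0.0025,0,0,0,0, -0.0031,0,-0.0025,0,0,0,0, -0.0031,0,-0.0025,0,0,0,0, -0.0031,0,-0.0025,0,0,0,0, -0.0031,0,-0.0025,0,0,0,0, 0,0,0,0,0,0,0]'
python3 - <<'E'
from h import *
a=get_image("scene")[:,:,::-1];t=get_image("top")[:,:,::-1]
cv2.imwrite("pics/s4.png",a);cv2.imwrite("pics/t4.png",t)
c=lambda im,x,y:cv2.resize(im[y:y+50,x:x+50],(400,400),interpolation=cv2.INTER_CUBIC)
cv2.imwrite("pics/crop4.png",cv2.convertScaleAbs(np.hstack([c(a,190,90),c(t,138,155)]),alpha=1.5))
E
```

```text
clock: 9.62
position: [0.5537, 0.0394, 0.1634]
ee_rot: [0.209, 2.402, -0.113]
force: [-1.3, 0.5, -0.2]
width: 0.005
gripper_force: 0.6
```

View pics/crop4.png

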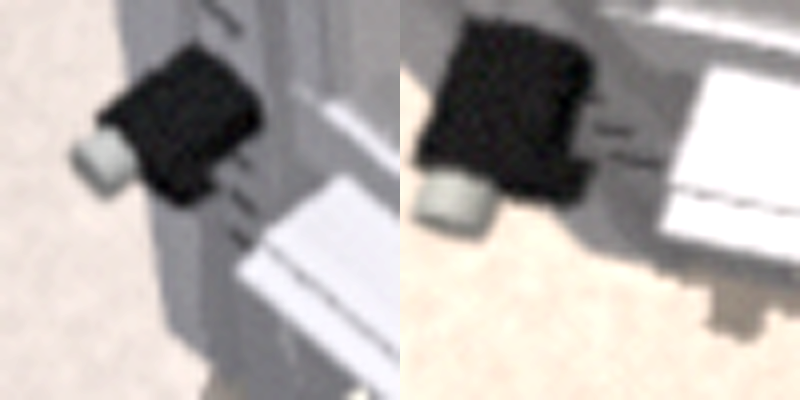

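The lip's left front corner is at about (219.8,123.5) in the scene view and (170.5,184.4) in the top view. It is still below the pointer's nose, whose end is near (215.5,114.5) in scene and (161.3,178) in top. I'll overlay the path the tip must lie on.

```bash
python3 - <<'E'
from h import *
np.set_printoptions(precision=4,suppress=True)
a=cv2.imread("pics/s4.png");t=cv2.imread("pics/t4.png")
m=np.array([.5457,.0404,.1261]);u=np.array([.2021,.9794,0]);sl=np.array([.1705,-.0352,.9847])
for s in(.05,.055,.06):print(s,proj("scene",m+.232*u+s*sl),proj("top",m+.232*u+s*sl))
outs=[]
for n,im,x,y in(("scene",a,200,97),("top",t,146,161)):
    c=cv2.resize(im[y:y+28,x:x+28],(400,400),interpolation=cv2.INTER_CUBIC)
    c=(255*(c/255.)**.45).clip(0,255).astype(np.uint8)
    for s in np.arange(.05,.101,.01):
        p=(proj(n,m+.242*u+s*sl)-[x,y]+.5)*400/28
        cv2.circle(c,tuple(int(v) for v in p),2,(0,0,255) if abs(s-.07)>1e-4 else (0,255,0),-1)
    outs.append(c)
cv2.imwrite("pics/crop5.png",np.hstack(outs))
E
```

```text
0.05 [219.6853 125.5187] [172.8958 184.4502]
0.055 [219.5061 124.1218] [171.9933 183.4744]
0.06 [219.3253 122.7129] [171.0778 182.4848]
```

View pics/crop5.png

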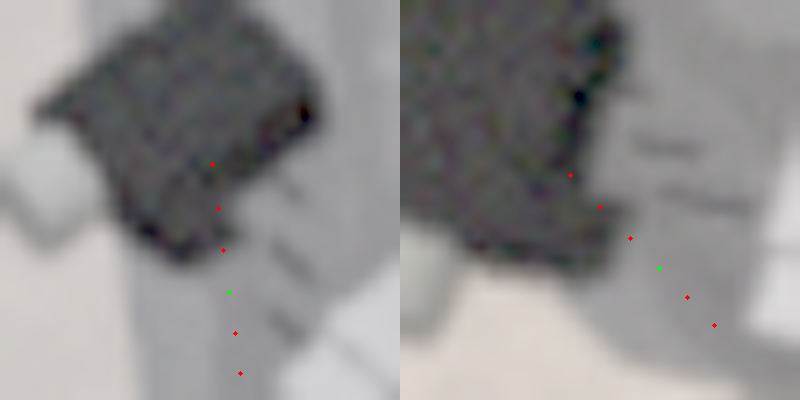

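In the corrected overlay the nose's end matches about s = 0.080 along the slide, and the lip is at about 0.057. That leaves 22 mm to raise.

```bash
python3 -m pendant '[-0.0035,0,-0.0027,0,0,0,0, -0.0035,0,-0.0027,0,0,0,0, -0.0035,0,-0.0027,0,0,0,0, -0.0035,0,-0.0027,0,0,0,0, -0.0035,0,-0.0027,0,0,0,0, 0,0,0,0,0,0,0]'
python3 - <<'E'
from h import *
a=get_image("scene")[:,:,::-1];t=get_image("top")[:,:,::-1]
cv2.imwrite("pics/s6.png",a);cv2.imwrite("pics/t6.png",t)
def c(im,x,y):
    c=cv2.resize(im[y:y+34,x:x+34],(400,400),interpolation=cv2.INTER_CUBIC);return (255*(c/255.)**.6).astype(np.uint8)
cv2.imwrite("pics/crop6.png",np.hstack([c(a,200,95),c(t,146,158)]))
E
```

```text
clock: 10.48
position: [0.5577, 0.0389, 0.1852]
ee_rot: [0.21, 2.402, -0.113]
force: [-3.0, 0.4, -0.7]
width: 0.009
gripper_force: 1.2
```

View pics/crop6.png

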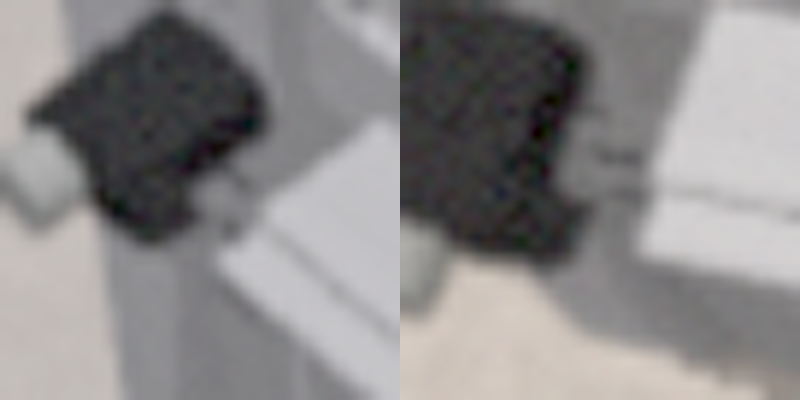

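The nose's end centre, at about (175,225) in the left crop and (580,237) in the right, lies on the extension of the lip's upper front edge. The lower edge is about 5 mm below that, so I'll raise 2.5 mm more to centre it, then drop off and retreat.

```bash
python3 -m pendant '[-0.002,0,-0.0016,0,0,0,0, 0,0,0,0,0,0,0, 0.001,0,0.0008,0,0,0,0, 0.002,0,0.0016,0,0,0,0, 0.0039,0,0.0031,0,0,0,0, 0.0039,0,0.0031,0,0,0,0, 0.0039,0,0.0031,0,0,0,0, 0.0039,0,0.0031,0,0,0,0, 0,0,0,0,0,0,0]'
python3 -m pendant '[0.0149,0,-0.0133,0,0,0,0, 0.0149,0,-0.0133,0,0,0,0, 0.0149,0,-0.0133,0,0,0,0, 0.0149,0,-0.0133,0,0,0,0, 0,0,0,0,0,0,0, 0,0,0,0,0,0,0]'
python3 - <<'E'
from h import *
a=get_image("scene")[:,:,::-1];t=get_image("top")[:,:,::-1]
def c(im,x,y):
    c=cv2.resize(im[y:y+34,x:x+34],(240,240),interpolation=cv2.INTER_CUBIC);return (255*(c/255.)**.6).astype(np.uint8)
b=np.vstack([c(a,200,95),c(t,146,158)])
cv2.imwrite("pics/end.png",np.hstack([b,cv2.resize(t[:400,100:500],(480,480))]))
E
```

```text
clock: 11.7
position: [0.5535, 0.0391, 0.1629]
ee_rot: [0.209, 2.405, -0.113]
force: [1.1, -0.2, 0.5]
width: 0.001
gripper_force: 0.0
clock: 12.45
position: [0.4755, 0.054, 0.1636]
ee_rot: [0.209, 2.403, -0.113]
force: [0.8, 0.3, -0.7]
width: 0.004
gripper_force: 0.0
```

View pics/end.png

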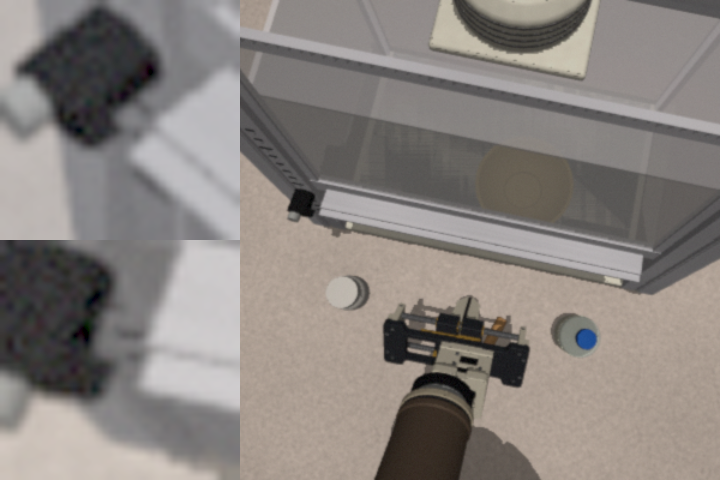

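The hand is clear and the sash is standing, with its lip in line with the pointer's nose in both views. The bottle and jar have not moved.

```bash
python3 -c "
from cell import *
print(sign_off())"
```

```text
the job is handed in; nothing more can be done
None
```

I pushed the sash up from beneath the lip without pinching it and left it standing with the lip's lower edge level with the pointer tip, to within a few mm by the cameras; the hand is clear and the job is handed in, but no verdict came back.

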